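# Clear the parcel sorter's catch tray into the mail totes

## Task

Turn the sorter's speed dial to the red idle mark first, then empty the catch tray: put every carton with blue tape in the blue tote and every plain carton in the grey tote, each resting on the tote's floor and none stacked on another. Keep the dial at idle as long as cartons are being lifted; when all are in the totes, turn the dial to the green run mark, let go, and leave everything else on the bench where it is.

Things in the scene. Friction and masses are not known exactly. Their poses are not given: they have to be found in the camera images.
- tray: Shallow aluminium catch tray, fixed, 240 x 330 x 25 mm outside (x, y, z), walls 5 mm, floor 5 mm thick; origin at the centre of its underside on the bench. Beyond its far (+x) wall a steel chute, 100 mm wide, centred 100 mm to its -y side, slopes up from about 30 mm to 95 mm height between 115 and 215 mm from the tray's centre.
- blue_tote: Blue open mail tote, fixed to the bench, 308 x 158 x 80 mm outside (x, y, z), walls and floor 4 mm; origin at the centre of its underside, x along its length (a rim trim stands out 5 mm). It lies to one side of the tray, the grey tote to the other.
- grey_tote: Grey open mail tote, same size and frame as the blue one: 308 x 158 x 80 mm outside, walls and floor 4 mm, fixed, origin at the centre of its underside, x along its length.
- speed_box: White speed control box, fixed, 120 x 130 x 45 mm, behind the tray; origin at the centre of its underside. The black dial stands on the middle of its top, with a scale around it: a broad red mark (idle), a broad green mark (run) and thin black ticks. Its x axis points away from the robot more or less.
- dial_grip (a point): Point on the dial's vertical axis at grip height, 82 mm above the bench. The grip is an upright bar 49 mm long, 14 mm thick, its top 89 mm above the bench, on a disc 52 mm across (disc top 59 mm above the bench); a white line on one end of the bar is the pointer. The frame turns with the dial: x along the bar, the pointer end towards -x.
- dial (a joint): Angle of the dial in rad, 0 to 6.28, growing clockwise seen from above; at 0 the white pointer points along the speed box's -x (towards the robot). Red idle mark at 0.60, green run mark at 2.90; black ticks every 0.46 from 0.60 to 5.20. Light friction, stays where it is left; about 0.03 N m to turn.
- plain1: Plain brown carton with pale tape only, 66 x 48 x 55 mm (its own x, y, z; z is the label side), 160 g more or less, rigid; origin at its CENTRE; starts standing on the tray floor with z up. May be absent (None).
- plain2: Plain brown carton with pale tape only, 66 x 48 x 55 mm (its own x, y, z; z is the label side), 160 g more or less, rigid; origin at its CENTRE; starts standing on the tray floor with z up. May be absent (None).
- plain3: Plain brown carton with pale tape only, 66 x 48 x 55 mm (its own x, y, z; z is the label side), 160 g more or less, rigid; origin at its CENTRE; starts standing on the tray floor with z up. May be absent (None).
- express1: Brown carton with a broad bright blue band of tape around it, 66 x 48 x 55 mm (its own x, y, z; z is the label side), 160 g more or less, rigid; origin at its CENTRE; starts standing on the tray floor with z up. May be absent (None).
- express2: Brown carton with a broad bright blue band of tape around it, 66 x 48 x 55 mm (its own x, y, z; z is the label side), 160 g more or less, rigid; origin at its CENTRE; starts standing on the tray floor with z up. May be absent (None).
- express3: Brown carton with a broad bright blue band of tape around it, 66 x 48 x 55 mm (its own x, y, z; z is the label side), 160 g more or less, rigid; origin at its CENTRE; starts standing on the tray floor with z up. May be absent (None).
- tape_roll: Roll of brown tape lying flat, 90 mm across, 45 mm tall. Bystander, origin under its centre.
- mug: White mug, 76 mm across, 85 mm tall. Bystander, origin under its centre.
- stamp: Rubber stamp, 60 x 30 mm wooden foot with a black handle, 68 mm tall. Bystander, origin under its centre.
- ink_pad: Ink pad, 50 x 70 x 16 mm, black with a blue pad. Bystander, origin under its centre.
- scanner: Hand scanner, black grip and yellow head, about 145 x 60 x 34 mm. Bystander, origin under the middle of its grip.
- stapler: Red and dark stapler, 130 x 36 x 49 mm. Bystander, origin under its centre.
There are look-alikes about, which are no part of the job. Leave any orange or purple look-alike of the express1 alone.

How it is judged:
By the outcome, as a careful person would: the job done as asked, in the order asked, and still so for the second after the job is handed in, with the robot touching nothing.
Of plain1, plain2, plain3, express1, express2, express3 only 4 to 6 are there at a start; the rules pass over those that are not, and their reading is None.
At some moment in a run one of plain1, plain2, plain3, express1, express2, express3 may be knocked a few centimetres aside while the robot is not near it.
Once in a run the grip may slacken for a moment while it holds something.
It also fails if it takes over 210 s, if anything falls off the work surface, if the arm or the gripper's body presses on something with over 40 N, if the wrist force passes 120 N, or if a joint passes its speed limit or range.

## Robot

A 6-joint arm with a two-finger parallel gripper is mounted at the origin on the work surface. World frame = base frame: x ahead of the robot, y to its left, z up, the work surface at z = 0. Lengths are in m, angles in degrees, forces in N, time in s.
With the tool pointing down it reaches from about 0.325 to 0.775 m from the base axis. Payload 5.5 kg.
Tool frame: the origin (TCP) lies at the centre of the arm's flange, where the gripper is bolted on; the fingertips stand 182 mm ahead of it and the grasp point (between the pads) lies 163 mm ahead of it; z points along the fingers, y is the direction in which the jaws open and shut (so a half turn about z gives the same grasp; the last joint's range is limited). The gripper opens to 88 mm and grips with 3 to 60 N. Pads are 20 mm wide; open, the fingers measure 115 mm over their backs; the gripper's body (75 mm by 178 mm) begins 61 mm behind the grasp point.
Start: joints at [61.725, 5.22, 70.514, -0, 104.267, -3.249], TCP at [0.254, 0.544, 0.405] pointing down, gripper open.
Joint ranges: [-164.24, 164.24], [-49.07, 125.15], [9.68, 141.18], [-86.29, 266.29], [3.28, 154.24], [-151.56, 151.56]. Speed limits (degrees/s): [147.25, 147.25, 172.46, 180, 180, 180].

## Interface

Orientations are given as [roll, pitch, yaw] about the fixed x, y, z axes, in that order (R = Rz(yaw) Ry(pitch) Rx(roll)).
In Python, from station import r gives the robot as it stands. The module is installed in compiled form; this text tells all that it offers. Calls block until the motion is done:
- r.reach(position, orientation): joint-space move of the TCP to a pose.
- r.servo_line(position, rotation=None, speed=0.15): straight line of the TCP; rotation=None keeps the orientation; speed is the mean speed in m/s.
- r.move_joints(angles): joint-space move.
- r.let_go() and r.grab(squeeze=None): open the fingers fully, or close them until they stop; squeeze is the grip in N (None keeps the last).
- r.wait(seconds).
- r.inverse_kinematics(position, orientation): joint angles nearest the present ones, or None.
- r.sense(): the state.
- r.snapshot(name): name is "side" or "top" or "wrist"; returns a dict with "frame" (420x560x3 uint8, red, green, blue), "fx", "fy", "cx", "cy" (pixels), "R" (3x3) and "t" (3): a world point X has camera coordinates R X + t. Camera axes: x right, y down, z forward; pixel columns grow to the right and rows downward; lengths in m; the calibration is good to about 2 mm. A picture is of the moment at which its call begins. There is no depth.
A pose or a line that the arm cannot do raises r.IKError and nothing moves.
- r.hand_in(): hands the job in, once; it reports no verdict.
The state is a dict: "clock": time; "joints": joint angles; "joint_vel": joint speeds; "joint_torque": joint torques, N m; "tcp_pos": TCP position; "orientation": TCP orientation; "contact_force": force on the tool from outside, world axes, zero at the start; "torque": the same for the moment, N m; "opening": finger opening in m.
Only numpy, scipy, OpenCV 4.12 (cv2) and the standard library are available. Lean on these libraries where they do the work, as an engineer would, in place of code of your own. Each camera call takes 0.05 s, during which the arm holds its last target.

## Working session

There is one attempt and no reset: what is moved stays moved. The work goes in short steps, each a Python script; the robot and the scene stay as the last script left them, time stands still between calls to the robot, and variables do not carry over. Pictures are saved under pics/ and viewed, and the job is handed in when it is done.

```bash
mkdir -p pics; ls
python3 - <<'E'
from station import r
import cv2
s=r.sense(); print(s)
for n in ("top","side","wrist"):
    d=r.snapshot(n); cv2.imwrite(f"pics/a_{n}.png",d["frame"][:,:,::-1]); print(n,d["fx"],d["fy"],d["cx"],d["cy"],d["R"],d["t"])
E
```

```text
pics
{'clock': 0.0, 'joints': array([ 6.17261764e+01,  5.26178431e+00,  7.05821077e+01, -4.59079967e-04,
        1.04265548e+02, -3.24895544e+00]), 'joint_vel': array([ 0.02403827,  0.1320033 , -0.05799117,  0.02731836, -0.0497616 ,
       -0.10856747]), 'joint_torque': array([ 2.06822697e-04, -4.46444750e+01, -4.06457841e+01,  6.97877258e-02,
        2.90950353e-02, -1.32545229e-04]), 'tcp_pos': array([0.25383733, 0.54371828, 0.40351813]), 'orientation': array([-1.79890710e+02, -5.75806292e-03,  1.54975014e+02]), 'contact_force': array([0.38839993, 0.16572672, 0.11497769]), 'torque': array([-0.0022278 ,  0.03005497, -0.01316851]), 'opening': 0.08778165684353641}
top 460.3784985251282 460.3784985251282 275.32602055729365 204.93508891150935 [[-0.00268923 -0.99988184 -0.01513504]
 [-0.99339853  0.00440693 -0.11462961]
 [ 0.11468277  0.01472686 -0.993293  ]] [0.01011132 0.49131878 1.28658447]
side 497.05623846306025 497.05623846306025 283.03111977114435 212.27002249275603 [[-0.91433722 -0.40488332 -0.00754627]
 [-0.29612045  0.68119982 -0.66953677]
 [ 0.27622479 -0.60994778 -0.74274058]] [0.44049248 0.20785354 1.44203252]
wrist 333.0562347826672 333.0562347826672 276.54310141296605 205.47586249895576 [[ 0.42203522  0.90657786 -0.00169057]
 [ 0.87049223 -0.40471413  0.28008884]
 [ 0.25323814 -0.11967898 -0.9599726 ]] [-0.59852227 -0.03394864  0.39181427]
```

View pics/a_top.png

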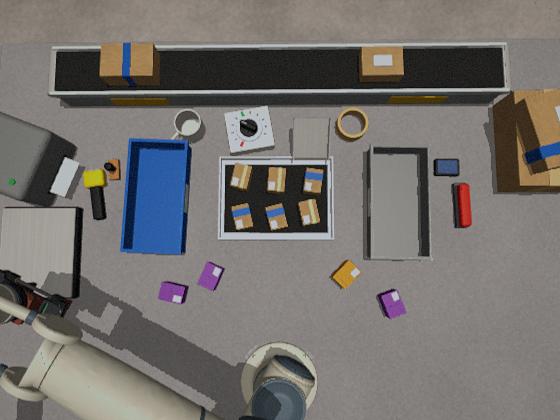

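View pics/a_side.png

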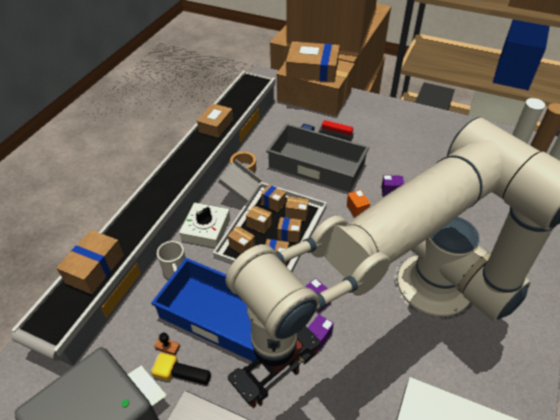

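View pics/a_wrist.png

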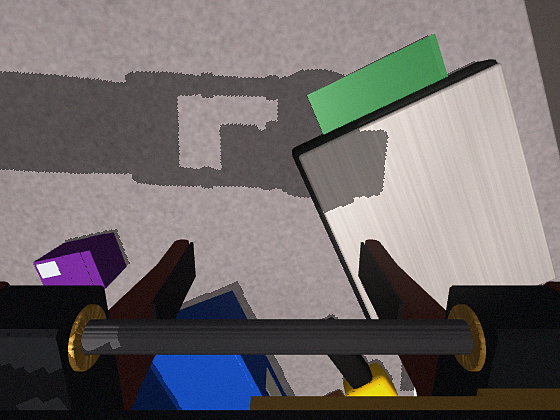

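```bash
cat > h.py <<'E'
import numpy as np, cv2
from station import r
from scipy.spatial.transform import Rotation as Ro
def snap(n,f=None):
    d=r.snapshot(n)
    if f: cv2.imwrite(f"pics/{f}.png",d["frame"][:,:,::-1])
    return d
def ray(d,uv,z):
    uv=np.atleast_2d(np.asarray(uv,float)); R=np.array(d["R"]);t=np.array(d["t"])
    c=-R.T@t
    v=np.c_[(uv[:,0]-d["cx"])/d["fx"],(uv[:,1]-d["cy"])/d["fy"],np.ones(len(uv))]@R
    return c+v*((z-c[2])/v[:,2])[:,None]
def proj(d,X):
    X=np.atleast_2d(X)@np.array(d["R"]).T+np.array(d["t"])
    return np.c_[X[:,0]/X[:,2]*d["fx"]+d["cx"],X[:,1]/X[:,2]*d["fy"]+d["cy"]]
def st():
    s=r.sense(); print("t=%.2f tcp=%s rpy=%s open=%.4f F=%s"%(s["clock"],np.round(s["tcp_pos"],4),np.round(s["orientation"],1),s["opening"],np.round(s["contact_force"],2))); return s
E
python3 - <<'E'
from h import *
d=snap("top")
f=d["frame"][:,:,::-1]
cv2.imwrite("pics/b_tray.png",cv2.resize(f[95:245,205:345],None,fx=5,fy=4.0*1.0,interpolation=cv2.INTER_CUBIC)[:600])
print("tray corners at z=.025",ray(d,[[219,157],[334,157],[334,239],[219,239]],.025).round(3))
print("dial",ray(d,[[249,127]],.085).round(3))
print("box corners",ray(d,[[224,111],[270,106],[274,147],[230,154]],.045).round(3))
print("blue rim",ray(d,[[128,139],[190,140],[184,254],[121,250]],.08).round(3))
print("grey rim",ray(d,[[368,146],[429,149],[431,260],[363,257]],.08).round(3))
w=r.sense();
E
```

```text
tray corners at z=.025 [[ 0.633  0.172  0.025]
 [ 0.631 -0.162  0.025]
 [ 0.394 -0.158  0.025]
 [ 0.395  0.169  0.025]]
dial [[0.704 0.08  0.085]]
box corners [[0.764 0.156 0.045]
 [0.778 0.023 0.045]
 [0.656 0.011 0.045]
 [0.637 0.137 0.045]]
blue rim [[0.673 0.42  0.08 ]
 [0.669 0.246 0.08 ]
 [0.352 0.256 0.08 ]
 [0.364 0.429 0.08 ]]
grey rim [[ 0.649 -0.25   0.08 ]
 [ 0.639 -0.418  0.08 ]
 [ 0.334 -0.411  0.08 ]
 [ 0.343 -0.229  0.08 ]]
```

View pics/b_tray.png

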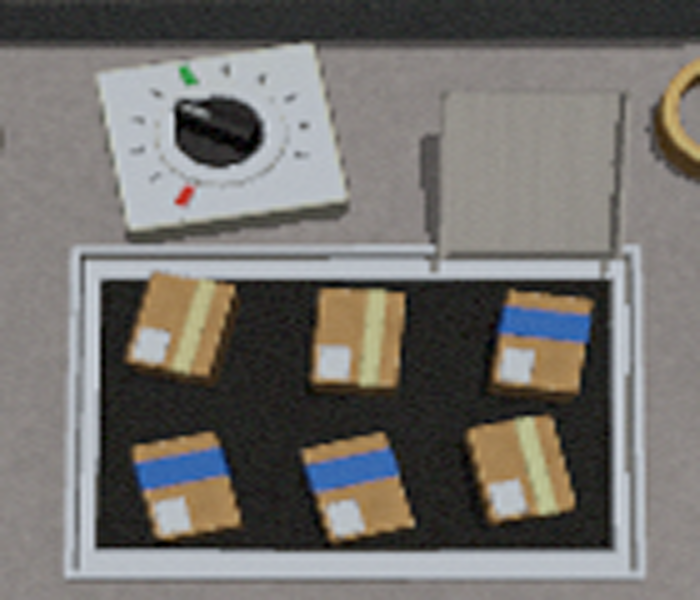

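```bash
cat >> h.py <<'E'
def aimed(target,z,yaw):
    """tcp xy so the wrist camera's axis hits target (x,y,zt) with tool down at height z, given yaw"""
    d=r.snapshot("wrist"); s=r.sense()
    Rt=Ro.from_euler("xyz",s["orientation"],degrees=True).as_matrix()
    R=np.array(d["R"]);c=-R.T@np.array(d["t"])
    ct=Rt.T@(c-s["tcp_pos"]); ax=Rt.T@R[2]
    N=Ro.from_euler("xyz",[180,0,yaw],degrees=True).as_matrix()
    o=N@ct; a=N@ax; k=(target[2]-z-o[2])/a[2]
    p=np.array(target)-o-a*k; print("cam in tool",ct.round(3),ax.round(3)); return [p[0],p[1],z]
E
python3 - <<'E'
from h import *
for yaw in (0,180,90,-90):
    for z in (.35,.42):
        p=aimed([.6,.05,.06],z,yaw); print(yaw,z,np.round(p,3), r.inverse_kinematics(p,[180,0,yaw]))
E
```

```text
cam in tool [ 0.078 -0.001  0.019] [-0.28  0.    0.96]
0 0.35 [0.601 0.049 0.35 ] [ 1.43572790e+00  5.47220255e+00  7.57723975e+01 -2.54444375e-14
  9.87553999e+01  9.14357279e+01]
cam in tool [ 0.078 -0.001  0.019] [-0.28  0.    0.96]
0 0.42 [0.622 0.049 0.42 ] [ 1.39353176e+00  9.15001564e+00  6.46986857e+01 -2.54444375e-14
  1.06151299e+02  9.13935318e+01]
cam in tool [ 0.078 -0.001  0.019] [-0.28  0.    0.96]
180 0.35 [0.599 0.051 0.35 ] [  1.61422087   5.11461186  76.15167722   0.          98.73371093
 -88.38577913]
cam in tool [ 0.078 -0.001  0.019] [-0.28  0.    0.96]
180 0.42 [0.578 0.051 0.42 ] [  1.67026498   2.41797256  71.87895606   0.         105.70307137
 -88.32973502]
cam in tool [ 0.078 -0.001  0.019] [-0.28  0.    0.96]
90 0.35 [0.601 0.051 0.35 ] [ 1.64243374e+00  5.44703124e+00  7.57991433e+01 -2.54444375e-14
  9.87538254e+01  1.64243374e+00]
cam in tool [ 0.078 -0.001  0.019] [-0.28  0.    0.96]
90 0.42 [0.601 0.072 0.42 ] [ 3.58519815e+00  6.23327896e+00  6.78735013e+01 -2.54444375e-14
  1.05893220e+02  3.58519815e+00]
cam in tool [ 0.078 -0.001  0.019] [-0.28  0.    0.96]
-90 0.35 [0.599 0.049 0.35 ] None
cam in tool [ 0.078 -0.001  0.019] [-0.28  0.    0.96]
-90 0.42 [0.599 0.028 0.42 ] None
```

Run:
```python
from h import *
p=aimed([.5,.0,.06],.48,0); print(p)
r.reach(p,[180,0,0]); st(); snap("wrist","c_tray")
p=aimed([.69,.08,.06],.34,0); print(p)
r.reach(p,[180,0,0]); st(); snap("wrist","c_dial")
```

```text
cam in tool [ 0.078 -0.001  0.019] [-0.28  0.    0.96]
[np.float64(0.5392292030951695), np.float64(-0.000784505389625386), 0.48]
t=2.87 tcp=[ 5.393e-01 -1.000e-04  4.799e-01] rpy=[-1.8e+02  0.0e+00  1.0e-01] open=0.0878 F=[-0.5   0.48  0.26]
cam in tool [0.076 0.001 0.019] [-0.282 -0.     0.959]
[np.float64(0.6905678862571974), np.float64(0.08046592602088108), 0.34]
t=3.86 tcp=[0.6903 0.0803 0.3416] rpy=[ 1.8e+02 -1.0e-01  0.0e+00] open=0.0877 F=[-0.01 -0.79  0.53]
```

View pics/c_tray.png

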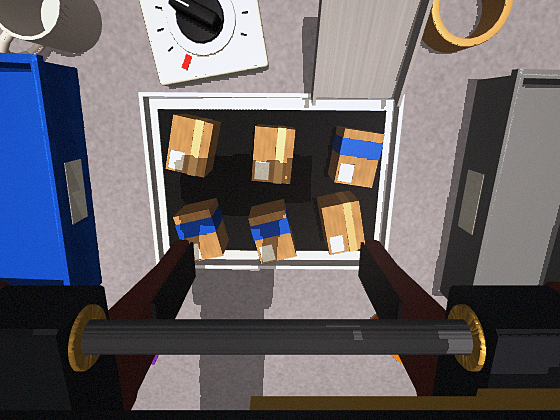

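View pics/c_dial.png

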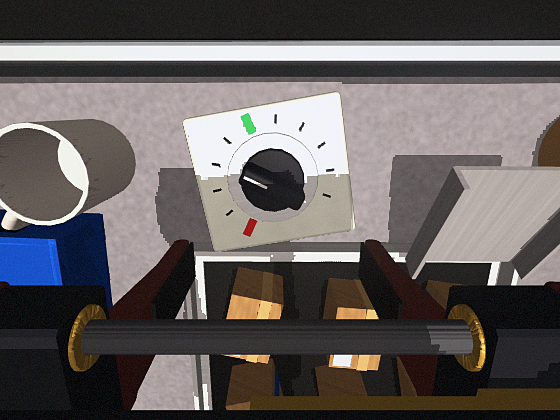

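Run:
```python
from h import *
d=snap("wrist"); f=d["frame"][:,:,::-1]
cv2.imwrite("pics/c_crop.png",cv2.resize(f[85:260,175:365],None,fx=4,fy=3.4,interpolation=cv2.INTER_CUBIC))
hsv=cv2.cvtColor(f,cv2.COLOR_BGR2HSV)
roi=np.zeros(f.shape[:2],np.uint8); roi[100:240,200:345]=1
red=((hsv[...,0]<8)|(hsv[...,0]>172))&(hsv[...,1]>130)&(roi>0)&(hsv[...,2]>60)
grn=(hsv[...,0]>45)&(hsv[...,0]<80)&(hsv[...,1]>120)&(roi>0)&(hsv[...,2]>60)
rp,gp=[np.argwhere(m)[:,::-1].mean(0) for m in (red,grn)]
print(rp,gp)
P=ray(d,[rp,gp],.045); print("marks",P.round(4))
C=ray(d,[[184,120],[341,93],[354,230],[216,250]],.045); print(C.round(4),C.mean(0).round(4), np.linalg.norm(np.diff(C,axis=0),axis=1).round(4))
W=ray(d,[[245,178],[268,186]],.089); print("pointer",W.round(4))
# dark shape of disc/bar
dk=((hsv[...,2]<55)&(roi>0)).astype(np.uint8)
n,l,stt,c=cv2.connectedComponentsWithStats(dk)
for i in range(1,n):
    if stt[i,4]>200: print(stt[i],c[i], ray(d,c[i],.06).round(4))
```

```text
[249.38848921 226.97122302] [247.69753086 123.94444444]
marks [[0.6655 0.1036 0.045 ]
 [0.7546 0.103  0.045 ]]
[[0.7576 0.1546 0.045 ]
 [0.7785 0.0283 0.045 ]
 [0.6627 0.0104 0.045 ]
 [0.6433 0.1344 0.045 ]] [0.7106 0.0819 0.045 ] [0.128  0.1172 0.1255]
pointer [[0.7187 0.1021 0.089 ]
 [0.7129 0.0856 0.089 ]]
[ 239  149   65   63 2207] [271.65473493 186.79882193] [[0.7056 0.0834 0.06  ]]
```

View pics/c_crop.png

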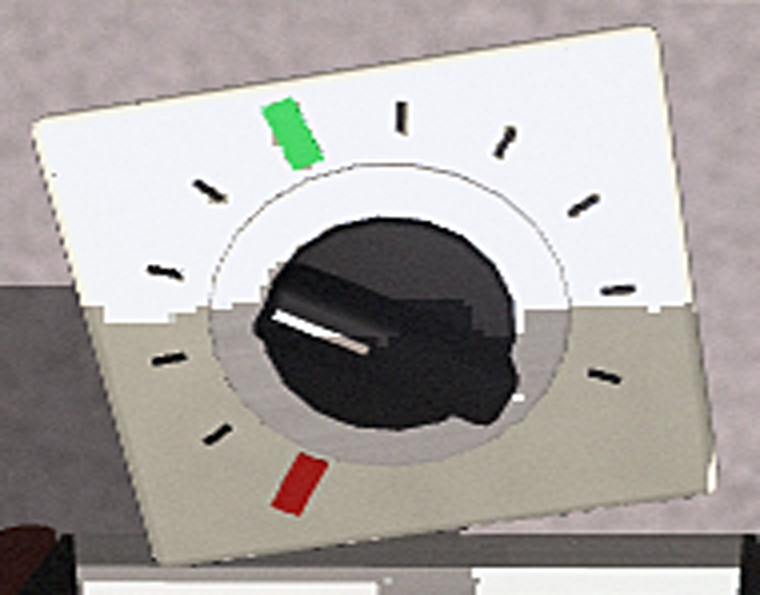

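Run:
```python
from h import *
c=[.7105,.0825]
r.reach([*c,.33],[180,0,70]); st()
r.servo_line([*c,.246],speed=.08); st()
r.grab(12); s=st(); snap("side","d_grab")
if s["opening"]>.01:
    for y in (85,100,115,130,145,154.5): r.reach([*c,.246],[180,0,y]); s=st()
    snap("side","d_turned")
```

```text
t=5.08 tcp=[0.7103 0.0822 0.331 ] rpy=[179.9  -0.   69.9] open=0.0878 F=[ 0.18 -0.02 -1.12]
t=6.28 tcp=[0.7107 0.0825 0.247 ] rpy=[179.9  -0.   70. ] open=0.0879 F=[ 0.78 -0.1   0.53]
t=7.41 tcp=[0.7107 0.0824 0.246 ] rpy=[179.9  -0.   70. ] open=0.0139 F=[ 2.91 -1.   -0.72]
t=7.82 tcp=[0.7109 0.0824 0.2461] rpy=[179.9  -0.   84.8] open=0.0140 F=[ 5.33 -0.27 -2.59]
t=8.18 tcp=[0.7111 0.0824 0.2461] rpy=[179.8   0.   99.8] open=0.0138 F=[ 5.96  0.25 -2.87]
t=8.53 tcp=[0.7113 0.0825 0.2461] rpy=[1.798e+02 1.000e-01 1.148e+02] open=0.0143 F=[ 8.22 -0.32 -3.07]
t=8.89 tcp=[0.7114 0.0826 0.2461] rpy=[1.798e+02 1.000e-01 1.298e+02] open=0.0141 F=[10.31 -0.18 -3.9 ]
t=9.25 tcp=[0.7116 0.0828 0.2461] rpy=[179.8   0.2 144.8] open=0.0138 F=[ 9.84  1.51 -4.32]
t=9.53 tcp=[0.7116 0.083  0.2461] rpy=[179.8   0.2 154.3] open=0.0138 F=[11.03  1.59 -4.3 ]
```

Run:
```python
from h import *
r.let_go()
s=st()
r.servo_line([.7115,.083,.30],speed=.12)
p=aimed([.69,.08,.06],.34,0)
r.reach(p,[180,0,0]); st(); d=snap("wrist"); f=d["frame"][:,:,::-1]
cv2.imwrite("pics/e_crop.png",cv2.resize(f[85:260,175:365],None,fx=4,fy=3.4,interpolation=cv2.INTER_CUBIC))
snap("top","e_top")
```

```text
t=10.78 tcp=[0.7105 0.0825 0.246 ] rpy=[-180.    -0.   154.5] open=0.0884 F=[ 1.5  -0.19  0.11]
cam in tool [ 0.078 -0.001  0.018] [-0.281  0.001  0.96 ]
t=13.72 tcp=[0.6891 0.0795 0.3398] rpy=[180.   0.   0.] open=0.0876 F=[-0.32  0.64  0.37]
```

View pics/e_crop.png

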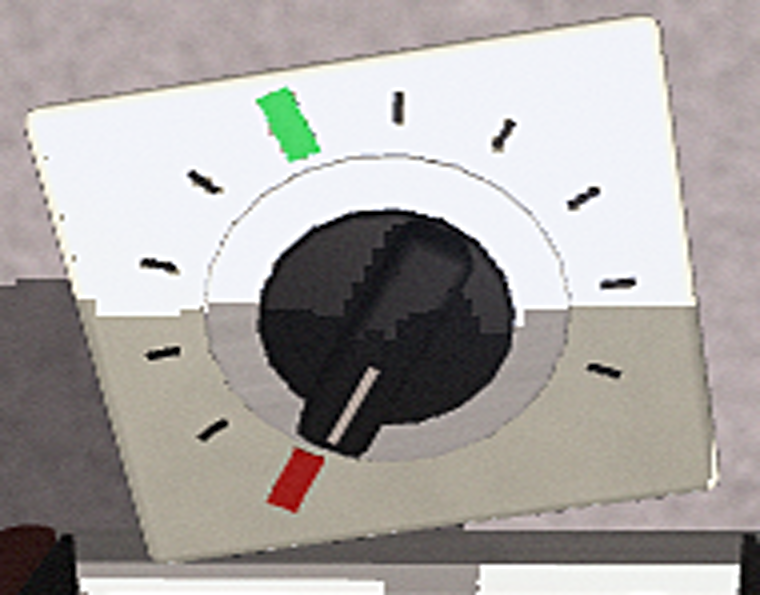

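Run:
```python
from h import *
d=snap("wrist"); f=d["frame"][:,:,::-1]
uv=lambda x,y:[175+x/4,85+y/3.4]
W=ray(d,[uv(375,370),uv(333,443)],.089); v=W[1]-W[0]; print(W.round(4),np.degrees(np.arctan2(v[1],v[0])))
M=ray(d,[uv(313,452),uv(282,512)],.045); v=M[1]-M[0]; print(M.round(4),np.degrees(np.arctan2(v[1],v[0])))
G=ray(d,[uv(304,157),uv(272,93)],.045); v=G[1]-G[0]; print(G.round(4),np.degrees(np.arctan2(v[1],v[0])))
print(W[1]-[.7115,.083,.089], M.mean(0)-[.7115,.083,.045], G.mean(0)-[.7115,.083,.045])
# all ticks+marks: fit circle
pts=[(397,108),(503,135),(584,198),(617,284),(603,371),(213,429),(163,353),(159,265),(205,182),(297,481),(288,125)]
P=ray(d,[uv(*p) for p in pts],.045)[:,:2]
A=np.c_[2*P,np.ones(len(P))]; c=np.linalg.lstsq(A,(P**2).sum(1),rcond=None)[0]; print("centre",c[:2],"R",np.sqrt(c[2]+c[:2]@c[:2]))
for i,n in ((9,"red"),(10,"green")): q=P[i]-c[:2]; print(n,np.degrees(np.arctan2(q[1],q[0])))
q=W[:,:2]-c[:2]; print(np.degrees(np.arctan2(q[:,1],q[:,0])))
```

```text
[[0.7058 0.0845 0.089 ]
 [0.6896 0.0923 0.089 ]] 154.41484746697694
[[0.6727 0.0993 0.045 ]
 [0.6562 0.1064 0.045 ]] 156.50572305369428
[[0.7468 0.0997 0.045 ]
 [0.7615 0.1058 0.045 ]] 22.513450086077032
[-0.02193561  0.00930667  0.        ] [-4.70115623e-02  1.98395880e-02 -1.38777878e-17] [4.26828036e-02 1.97571497e-02 1.38777878e-17]
centre [0.7094941  0.08305031] R 0.04873174908920579
red 156.02300774481907
green 23.794924185918564
[158.12474757 155.08747011]
```

```bash
cat >> h.py <<'E'
HOME=[61.725,5.22,70.514,0,104.267,-3.249]
def cartons(d,f=None):
    """minAreaRect of bright blobs inside the tray, in top view; casts at z=.06"""
    img=d["frame"][:,:,::-1].copy(); hsv=cv2.cvtColor(img,cv2.COLOR_BGR2HSV)
    poly=proj(d,[[.397,.152,.01],[.632,.152,.02],[.632,-.15,.02],[.397,-.15,.01]]).astype(np.int32)
    roi=np.zeros(img.shape[:2],np.uint8); cv2.fillPoly(roi,[poly],255)
    m=((hsv[...,2]>85)&(roi>0)).astype(np.uint8)
    H,S,V=cv2.split(hsv); col=((S>70)&(V>60))&(roi>0)
    m=((m>0)|col).astype(np.uint8)
    out=[]
    for c in cv2.findContours(m,cv2.RETR_EXTERNAL,cv2.CHAIN_APPROX_NONE)[0]:
        mm=np.zeros_like(m); cv2.drawContours(mm,[c],-1,1,-1)
        if (col&(mm>0)).sum()<80: continue
        P=ray(d,c[:,0,:]+0.0,.055)[:,:2]
        (x,y),(w,h),a=cv2.minAreaRect((P*1000).astype(np.float32))
        if w<h: a+=90; w,h=h,w
        a=(a+90)%180-90
        blue=int(((H>100)&(H<125)&(S>120)&(mm>0)).sum())
        out.append((round(x/1000,4),round(y/1000,4),round(a,1),round(w),round(h),"E" if blue>40 else "P",blue,cv2.moments(c)["m00"]))
        cv2.drawContours(img,[c],-1,(0,0,255),1)
    if f: cv2.imwrite(f"pics/{f}.png",cv2.resize(img[90:260,100:450],None,fx=2.2,fy=2.2,interpolation=cv2.INTER_NEAREST))
    return sorted(out)
E
python3 - <<'E'
from h import *
r.move_joints(HOME); st()
d=snap("top"); R=np.array(d["R"]); print("cam",-R.T@np.array(d["t"]))
for o in cartons(d,"f_cart"): print(o)
hsv=cv2.cvtColor(d["frame"],cv2.COLOR_RGB2HSV)
E
```

```text
t=16.16 tcp=[0.2545 0.5435 0.4045] rpy=[-180.     0.   154.9] open=0.0877 F=[ 0.94 -0.43  0.46]
cam [ 0.34055348 -0.01100243  1.33442806]
(0.4563, 0.0059, 13.9, 69, 51, 'E', 117, 411.0)
(0.4574, 0.1025, 11.7, 69, 52, 'E', 117, 413.0)
(0.4691, -0.0849, 10.8, 70, 51, 'P', 0, 414.5)
(0.5118, 0.0028, 89.8, 296, 232, 'P', 0, 1946.0)
(0.5573, -0.0972, -10.1, 73, 52, 'E', 112, 403.5)
(0.5591, 0.0059, -0.3, 74, 51, 'P', 0, 401.5)
```

View pics/f_cart.png

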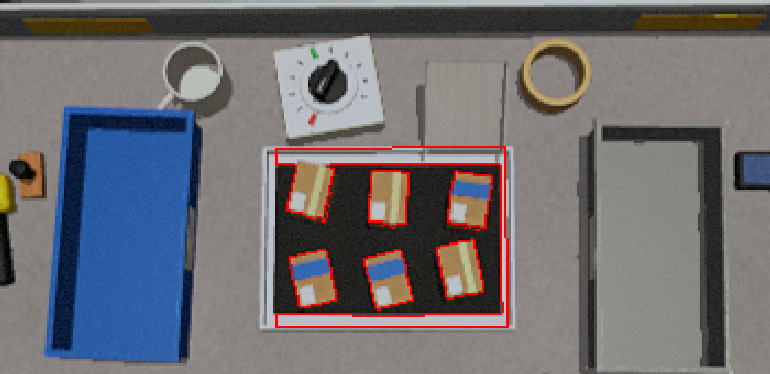

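Run:
```python
from h import *
p=aimed([.47,.34,.06],.5,0); r.reach(p,[180,0,0]); st(); d=snap("wrist","g_blue"); np.savez("g_blue.npz",**{k:np.array(v) for k,v in d.items()})
p=aimed([.47,-.33,.06],.5,0); r.reach(p,[180,0,0]); st(); d=snap("wrist","g_grey"); np.savez("g_grey.npz",**{k:np.array(v) for k,v in d.items()})
```

```text
cam in tool [ 0.078 -0.001  0.019] [-0.28  0.    0.96]
t=18.12 tcp=[0.5149 0.3395 0.4998] rpy=[1.8e+02 0.0e+00 1.0e-01] open=0.0880 F=[0.87 0.3  0.09]
cam in tool [0.076 0.001 0.019] [-0.282 -0.     0.959]
t=20.61 tcp=[ 0.5181 -0.3287  0.5001] rpy=[-1.8e+02 -0.0e+00  1.0e-01] open=0.0879 F=[0.15 0.26 0.24]
```

View pics/g_blue.png

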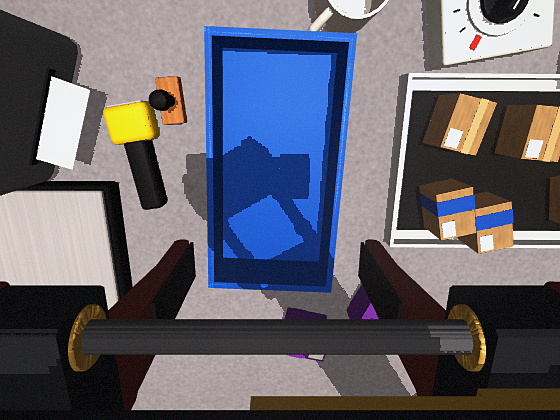

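View pics/g_grey.png

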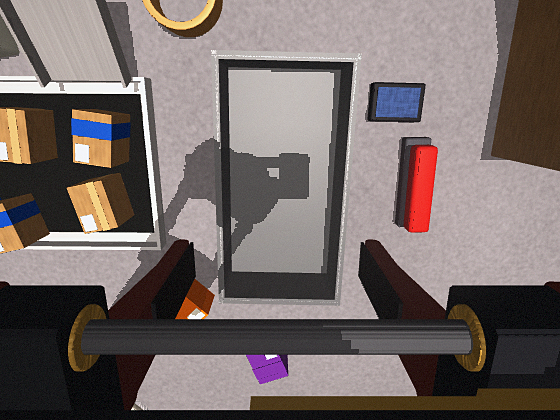

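Run:
```python
from h import *
for n,px in (("blue",[(205,26),(356,34),(331,291),(208,289)]),("grey",[(215,53),(359,57),(340,303),(219,302)])):
    d=np.load(f"g_{n}.npz"); C=ray(d,px,.08)[:,:2]
    print(n,C.round(4).tolist(),"c",C.mean(0).round(4),"sides",[round(float(np.linalg.norm(C[i]-C[i-1])),3) for i in range(4)], "yaw",[round(float(np.degrees(np.arctan2(*(a-b)[::-1]))),1) for a,b in((C[0],C[3]),(C[1],C[2]))])
r.move_joints(HOME)
d=snap("top"); 
for o in cartons(d,"h_cart"): print(o)
```

```text
blue [[0.6754, 0.4169], [0.6679, 0.2529], [0.3522, 0.2648], [0.3548, 0.4316]] c [0.5126 0.3415] sides [0.321, 0.164, 0.316, 0.167] yaw [-2.6, -2.2]
grey [[0.6521, -0.2607], [0.6484, -0.4202], [0.3371, -0.4167], [0.3381, -0.2506]] c [ 0.4939 -0.337 ] sides [0.314, 0.16, 0.311, 0.166] yaw [-1.8, -0.7]
(0.4691, -0.0849, 10.8, 70, 51, 'P', 0, 414.5)
(0.5118, 0.0028, 89.8, 296, 232, 'E', 230, 2738.0)
(0.5569, -0.0978, -8.5, 73, 52, 'E', 111, 399.5)
(0.5605, 0.0059, -0.3, 71, 51, 'P', 0, 398.5)
```

View pics/h_cart.png

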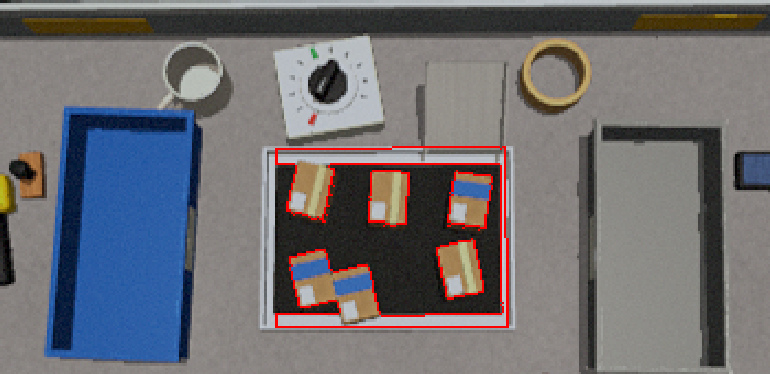

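```bash
cat >> h.py <<'E'
TOTE={"E":(np.array([.5126,.3415]),-2.4),"P":(np.array([.494,-.337]),-1.2)}
H=.35
def pick(x,y,yaw,z=.211):
    r.reach([x,y,H],[180,0,yaw]); r.servo_line([x,y,z],speed=.12); s=st()
    r.grab(30); s=st(); r.servo_line([x,y,H],speed=.12); s=st(); return s["opening"]
def place(kind,off,yaw_rel=0,offy=0):
    c,ty=TOTE[kind]; R=Ro.from_euler("z",ty,degrees=True).as_matrix()[:2,:2]
    p=c+R@[off,offy]; yaw=ty+yaw_rel
    r.reach([*p,H],[180,0,yaw]); s=st()
    if s["opening"]<.03: print("LOST"); return False
    r.servo_line([*p,.235],speed=.15); f0=r.sense()["contact_force"][2]
    for z in (.229,.223,.218,.215,.2125):
        r.servo_line([*p,z],speed=.06); F=r.sense()["contact_force"][2]
        if F-f0>4: print("contact at",z,F-f0); break
    st(); r.let_go(); r.servo_line([*p,H],speed=.2); return True
E
python3 - <<'E'
from h import *
o=pick(.471,-.085,10.8); 
snap("side","i_held")
if .04<o<.06: place("P",-.09)
snap("wrist","i_placed")
E
```

```text
t=27.60 tcp=[ 0.4713 -0.0851  0.212 ] rpy=[ 1.80e+02 -1.00e-01  1.08e+01] open=0.0880 F=[ 0.31 -0.68  0.58]
t=28.30 tcp=[ 0.471 -0.085  0.211] rpy=[180.   -0.   10.8] open=0.0478 F=[-0.95  0.03 -0.4 ]
t=29.61 tcp=[ 0.4709 -0.085   0.3489] rpy=[-1.80e+02  1.00e-01  1.08e+01] open=0.0480 F=[-0.68  0.17 -1.25]
t=30.68 tcp=[ 0.4044 -0.3344  0.3499] rpy=[-180.    -0.    -1.2] open=0.0482 F=[-0.83  0.45 -0.75]
t=32.84 tcp=[ 0.404  -0.3351  0.2123] rpy=[-180.     0.    -1.2] open=0.0480 F=[ 0.36 -0.18 -1.71]
```

View pics/i_held.png

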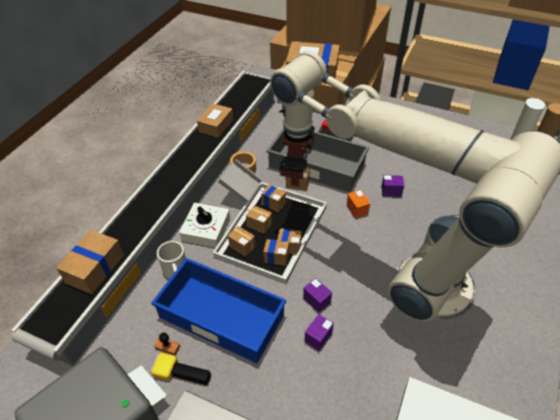

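View pics/i_placed.png

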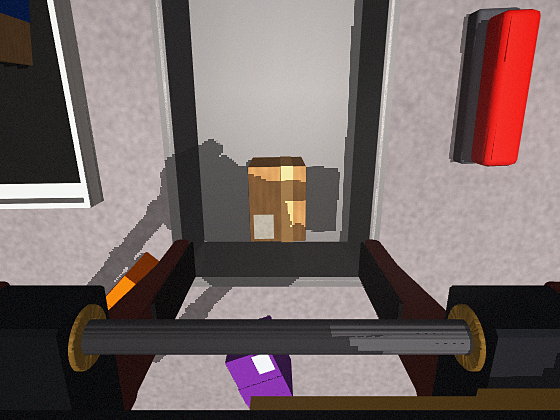

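Run:
```python
from h import *
o=pick(.561,.006,-.3)
if .04<o<.06: place("P",0)
st(); snap("wrist","j_p2")
o=pick(.559,-.098,-9.)
if .04<o<.06: place("E",.09)
st(); snap("wrist","j_e1")
r.move_joints(HOME); d=snap("top","j_top")
img=d["frame"]; hsv=cv2.cvtColor(img,cv2.COLOR_RGB2HSV)
roi=np.zeros(img.shape[:2],np.uint8); roi[158:245,220:335]=1
m=((hsv[...,1]>70)&(hsv[...,2]>60)&(roi>0)).astype(np.uint8)
for c in cv2.findContours(m,cv2.RETR_EXTERNAL,cv2.CHAIN_APPROX_NONE)[0]:
    if len(c)<20: continue
    P=ray(d,c[:,0]+0.,.055)[:,:2]*1000; print(np.round(c[:,0].mean(0)),cv2.contourArea(c),cv2.minAreaRect(P.astype(np.float32)))
cv2.imwrite("pics/j_crop.png",cv2.resize(img[150:250,215:340,::-1],None,fx=6,fy=6,interpolation=cv2.INTER_CUBIC))
```

```text
t=37.22 tcp=[0.5613 0.006  0.2121] rpy=[ 1.8e+02 -1.0e-01 -3.0e-01] open=0.0876 F=[-0.1   0.38  0.37]
t=37.91 tcp=[0.561  0.0059 0.211 ] rpy=[180.   -0.   -0.3] open=0.0490 F=[-0.83 -0.87  1.24]
t=39.22 tcp=[0.5609 0.006  0.3488] rpy=[-1.8e+02  1.0e-01 -3.0e-01] open=0.0486 F=[-0.6   0.73 -2.49]
t=40.53 tcp=[ 0.4945 -0.3361  0.35  ] rpy=[-180.    -0.    -1.1] open=0.0488 F=[-0.68  0.31 -2.15]
t=42.70 tcp=[ 0.4939 -0.337   0.2123] rpy=[-180.     0.    -1.2] open=0.0487 F=[ 0.3  -0.26 -1.97]
t=44.31 tcp=[ 0.4939 -0.3369  0.3484] rpy=[-1.799e+02  1.000e-01 -1.200e+00] open=0.0879 F=[-0.42  0.14 -0.42]
t=46.64 tcp=[ 0.5593 -0.0981  0.2121] rpy=[ 1.8e+02 -1.0e-01 -9.0e+00] open=0.0878 F=[-0.03 -0.29  0.36]
t=47.34 tcp=[ 0.559 -0.098  0.211] rpy=[180.   0.  -9.] open=0.0476 F=[-0.22 -0.13  0.02]
t=48.65 tcp=[ 0.5589 -0.098   0.3487] rpy=[-1.8e+02  1.0e-01 -9.0e+00] open=0.0480 F=[ 1.21  0.2  -1.72]
t=50.26 tcp=[0.6031 0.3364 0.3502] rpy=[180.   -0.   -2.5] open=0.0480 F=[-0.65 -0.45 -0.88]
t=52.42 tcp=[0.6025 0.3377 0.2122] rpy=[180.    0.   -2.4] open=0.0479 F=[-0.69 -0.07 -2.01]
t=54.04 tcp=[0.6025 0.3377 0.3483] rpy=[ 1.799e+02  1.000e-01 -2.400e+00] open=0.0881 F=[-0.53 -0.24 -0.55]
[251. 219.] 816.5 ((447.68310546875, 75.41015625), (101.26824188232422, 99.76265716552734), 13.832420349121094)
[241. 176.] 404.0 ((570.480712890625, 104.86848449707031), (54.51772689819336, 71.6007080078125), 78.23194885253906)
```

View pics/j_crop.png

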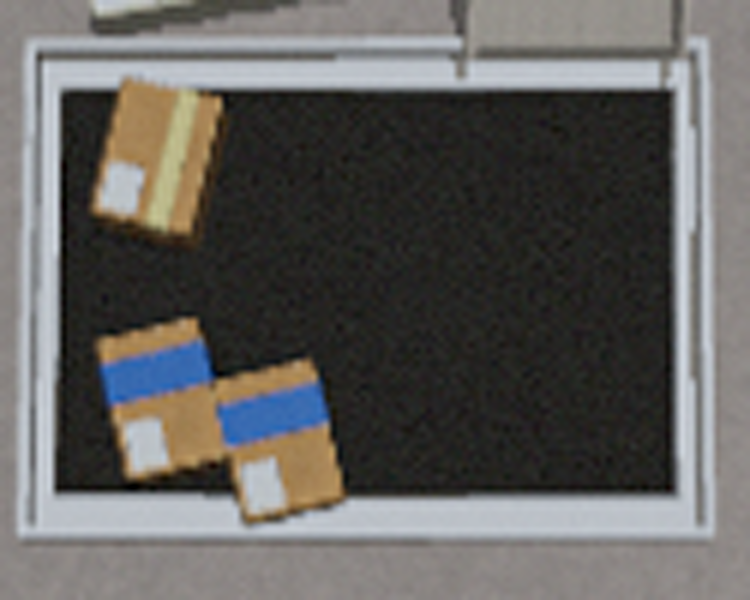

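View pics/j_top.png

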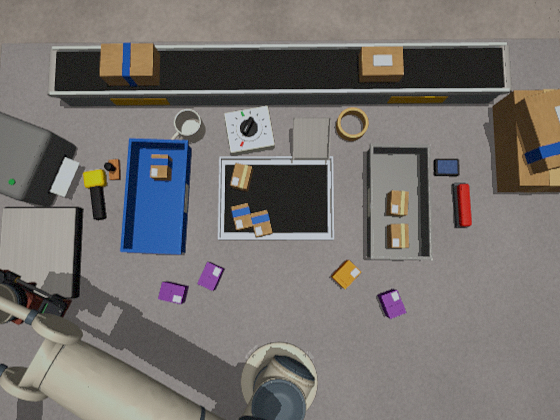

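Run:
```python
from h import *
d=snap("top")
for n,q in (("right",[(215,380),(310,358),(345,497),(247,522)]),("left",[(100,338),(197,318),(228,462),(130,480)]),("plain",[(123,78),(222,98),(197,235),(93,212)])):
    C=ray(d,np.array(q)/6.+[215-.4,150-.4],.06)[:,:2]; e=C[0]-C[3]+C[1]-C[2]
    print(n,C.round(3).tolist(),C.mean(0).round(4),np.degrees(np.arctan2(e[1],e[0])).round(1),np.linalg.norm(e)/2)
o=pick(.5705,.103,-11.8)
if .04<o<.06: place("P",.09)
st(); snap("wrist","k_p3")
```

```text
right [[0.466, 0.077], [0.476, 0.033], [0.411, 0.017], [0.4, 0.062]] [0.438  0.0474] 13.4 0.0670312196294376
left [[0.485, 0.131], [0.495, 0.086], [0.427, 0.071], [0.419, 0.116]] [0.4567 0.101 ] 12.3 0.068187683126048
plain [[0.608, 0.121], [0.599, 0.074], [0.534, 0.086], [0.545, 0.135]] [0.5713 0.104 ] -11.0 0.06551328343517614
t=59.31 tcp=[0.5708 0.1031 0.2121] rpy=[-1.80e+02 -1.00e-01 -1.18e+01] open=0.0874 F=[0.17 0.19 0.45]
t=60.01 tcp=[0.5705 0.1031 0.211 ] rpy=[-180.     0.   -11.8] open=0.0479 F=[ 0.05  0.2  -0.03]
t=61.32 tcp=[0.5704 0.103  0.3488] rpy=[ 1.80e+02  1.00e-01 -1.18e+01] open=0.0479 F=[-0.89 -0.81 -1.57]
t=62.94 tcp=[ 0.5845 -0.3378  0.3501] rpy=[-180.    -0.    -1.1] open=0.0476 F=[-1.03  0.36 -1.71]
t=65.11 tcp=[ 0.5839 -0.3389  0.2122] rpy=[-180.     0.    -1.2] open=0.0476 F=[-0.75 -0.24 -0.64]
t=66.72 tcp=[ 0.5839 -0.3389  0.3482] rpy=[-1.799e+02  1.000e-01 -1.200e+00] open=0.0876 F=[-0.18 -0.31 -0.62]
```

View pics/k_p3.png

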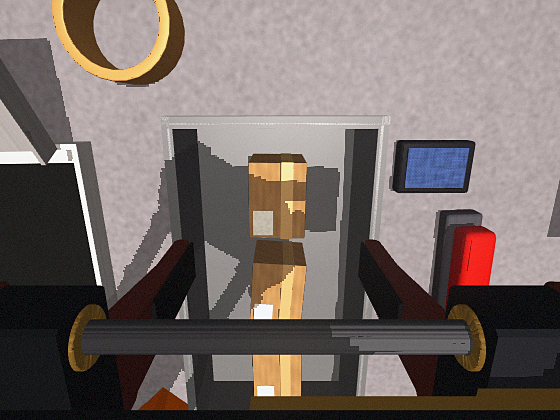

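Run:
```python
from h import *
o=pick(.438,.046,103)
if .058<o<.072: place("E",0,180)
st(); snap("wrist","l_e2")
r.move_joints(HOME); d=snap("top"); img=d["frame"]
cv2.imwrite("pics/l_crop.png",cv2.resize(img[130:260,115:340,::-1],None,fx=3.5,fy=3.5,interpolation=cv2.INTER_CUBIC))
for o in cartons(d): print(o)
```

```text
t=69.61 tcp=[0.4383 0.046  0.2119] rpy=[179.9   0.  103. ] open=0.0880 F=[-0.17  0.17  0.5 ]
t=70.08 tcp=[0.4381 0.046  0.2113] rpy=[180.   0. 103.] open=0.0660 F=[0.62 0.51 1.67]
t=71.39 tcp=[0.4379 0.046  0.3489] rpy=[-179.9   -0.   103. ] open=0.0661 F=[ 0.34 -0.71 -1.26]
t=72.56 tcp=[0.5128 0.3407 0.35  ] rpy=[-180.    -0.   177.5] open=0.0658 F=[-0.49 -0.07 -1.58]
t=74.72 tcp=[0.5125 0.3415 0.2123] rpy=[-180.    -0.   177.6] open=0.0656 F=[-0.04  0.5  -1.27]
t=76.12 tcp=[0.5125 0.3414 0.3484] rpy=[-1.799e+02 -1.000e-01  1.776e+02] open=0.0880 F=[ 0.09 -1.12 -0.81]
(0.4577, 0.1027, 13.9, 69, 52, 'E', 120, 410.0)
```

View pics/l_crop.png

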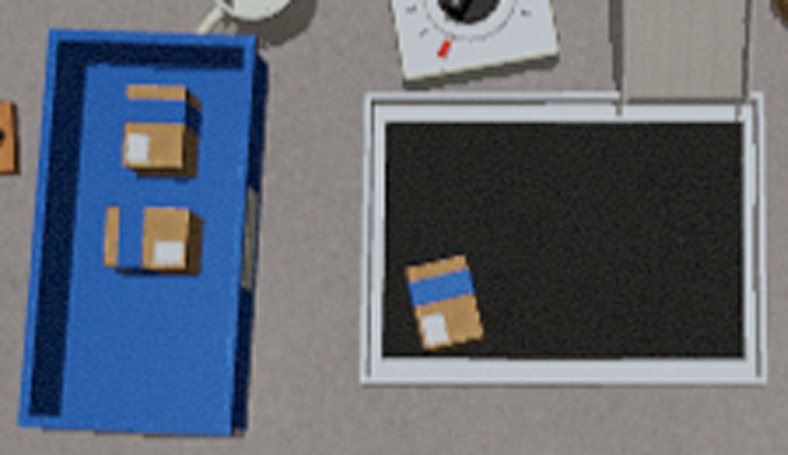

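Run:
```python
from h import *
o=pick(.458,.1015,12.5)
if .04<o<.06: place("E",-.09)
st()
r.move_joints(HOME); d=snap("top"); img=d["frame"]
cv2.imwrite("pics/m_crop.png",cv2.resize(img[95:265,110:440,::-1],None,fx=2.4,fy=2.4,interpolation=cv2.INTER_CUBIC))
snap("side","m_side")
```

```text
t=80.57 tcp=[0.4583 0.1016 0.212 ] rpy=[ 1.80e+02 -1.00e-01  1.25e+01] open=0.0877 F=[-0.89 -0.27 -0.27]
t=81.27 tcp=[0.458  0.1015 0.211 ] rpy=[-180.     0.    12.5] open=0.0479 F=[-0.44 -0.71  0.15]
t=82.58 tcp=[0.4579 0.1015 0.3489] rpy=[-1.80e+02  1.00e-01  1.25e+01] open=0.0483 F=[-0.44 -0.13 -2.32]
t=83.55 tcp=[0.4229 0.3447 0.3496] rpy=[179.9   0.   -2.4] open=0.0480 F=[-0.3  -0.63 -2.42]
t=85.72 tcp=[0.4226 0.3452 0.2123] rpy=[180.    0.   -2.4] open=0.0481 F=[-0.62 -0.19 -3.12]
t=87.33 tcp=[0.4226 0.3452 0.3484] rpy=[ 1.799e+02  1.000e-01 -2.400e+00] open=0.0880 F=[ 0.61  0.1  -0.53]
```

View pics/m_crop.png

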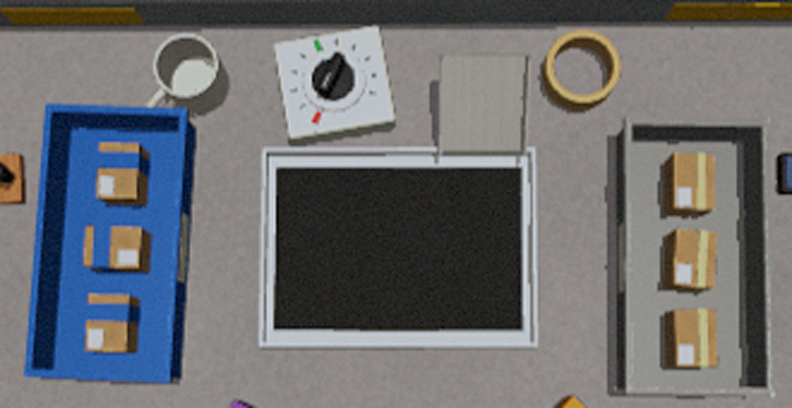

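View pics/m_side.png

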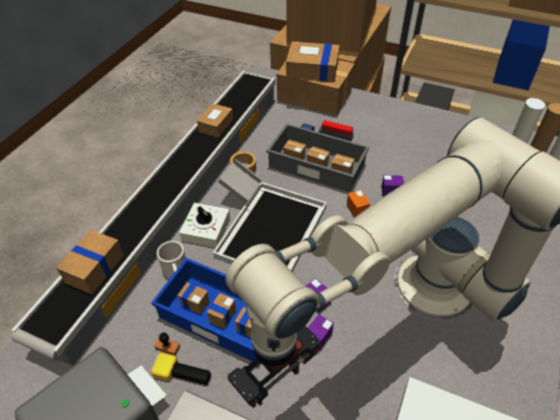

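Run:
```python
from h import *
c=[.711,.083]
r.reach([*c,.33],[180,0,154.8]); r.servo_line([*c,.246],speed=.1); st()
r.grab(12); s=st()
for y in (140,120,100,80,60,40,30,23.2): r.reach([*c,.246],[180,0,y]); s=st()
r.let_go(); r.servo_line([*c,.30],speed=.12)
p=aimed([.69,.08,.06],.34,0)
r.reach(p,[180,0,0]); st(); r.wait(.3); d=snap("wrist"); f=d["frame"][:,:,::-1]
np.savez("n.npz",**{k:np.array(v) for k,v in d.items()})
cv2.imwrite("pics/n_crop.png",cv2.resize(f[85:260,175:365],None,fx=4,fy=3.4,interpolation=cv2.INTER_CUBIC))
```

```text
t=92.72 tcp=[0.7112 0.083  0.2472] rpy=[1.800e+02 1.000e-01 1.548e+02] open=0.0879 F=[ 0.54 -0.07  0.38]
t=93.85 tcp=[0.7111 0.0836 0.246 ] rpy=[179.9   0.  154.8] open=0.0142 F=[ 3.05  4.11 -0.83]
t=94.21 tcp=[0.7112 0.0836 0.246 ] rpy=[179.9  -0.  140.3] open=0.0140 F=[ 3.55  4.67 -0.9 ]
t=94.63 tcp=[0.7112 0.0836 0.246 ] rpy=[179.9  -0.  120.3] open=0.0143 F=[ 3.41  5.07 -1.48]
t=95.06 tcp=[0.7112 0.0836 0.246 ] rpy=[ 1.799e+02 -1.000e-01  1.003e+02] open=0.0140 F=[ 3.15  3.88 -2.35]
t=95.48 tcp=[0.7112 0.0836 0.246 ] rpy=[ 1.799e+02 -1.000e-01  8.030e+01] open=0.0140 F=[ 4.05  4.93 -1.03]
t=95.91 tcp=[0.7112 0.0836 0.246 ] rpy=[ 1.80e+02 -1.00e-01  6.03e+01] open=0.0137 F=[ 3.73  4.58 -1.98]
t=96.33 tcp=[0.7112 0.0836 0.2461] rpy=[-1.80e+02 -1.00e-01  4.03e+01] open=0.0139 F=[ 3.32  4.78 -1.77]
t=96.62 tcp=[0.7113 0.0836 0.246 ] rpy=[-1.80e+02 -1.00e-01  3.03e+01] open=0.0139 F=[ 3.63  4.21 -1.18]
t=96.88 tcp=[0.7112 0.0836 0.246 ] rpy=[-1.80e+02 -1.00e-01  2.35e+01] open=0.0138 F=[ 4.43  4.02 -1.18]
cam in tool [0.076 0.    0.018] [-0.281 -0.     0.96 ]
t=99.19 tcp=[0.6904 0.0802 0.3391] rpy=[180.    0.    0.2] open=0.0878 F=[ 0.71  0.16 -0.58]
```

View pics/n_crop.png

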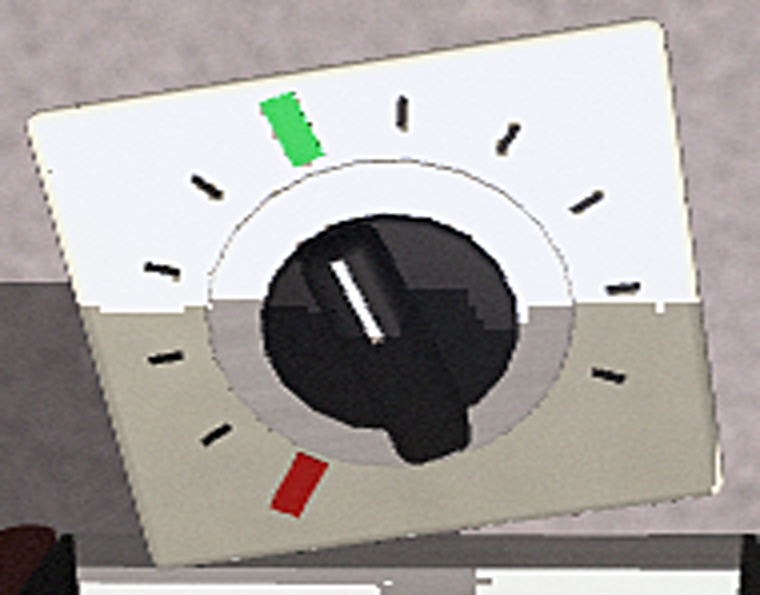

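Run:
```python
from h import *
d=np.load("n.npz")
uv=lambda x,y:[175+x/4,85+y/3.4]
for z,a,b in((.089,(377,340),(337,263)),(.045,(309,163),(277,97))):
    W=ray(d,[uv(*a),uv(*b)],z); v=W[1]-W[0]; print(W.round(4),np.degrees(np.arctan2(v[1],v[0])))
r.move_joints(HOME); st(); snap("top","o_top")
```

```text
[[0.7136 0.0849 0.089 ]
 [0.7297 0.0917 0.089 ]] 23.13822704680423
[[0.7464 0.0994 0.045 ]
 [0.7615 0.1055 0.045 ]] 21.916961565097417
t=101.83 tcp=[0.2545 0.5434 0.4045] rpy=[-180.     0.   154.9] open=0.0879 F=[ 0.63 -0.02 -0.06]
```

View pics/o_top.png

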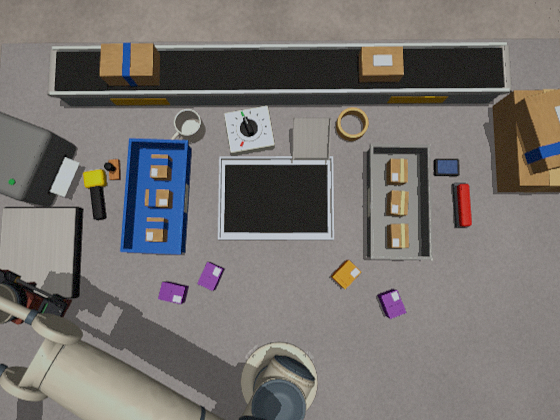

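Tray empty, three express cartons in the blue tote (160,167), (157,199), (156,230) and three plain in the grey (398,170), (398,203), (397,236). The dial is on green and the bystanders have not moved.

```bash
python3 -c "
from station import r
print(r.hand_in())"
```

```text
the job is handed in; nothing more can be done
None
```

The job is done and handed in after about 102 s of the 210 s allowed, with no verdict reported.

- **Dial to idle:** I turned the dial to the red mark before touching any carton. The pointer measured 154–156° against 155–156° for the mark.
- **Cartons:** All six were present. The three blue-taped ones are in the blue tote and the three plain ones in the grey tote, spaced apart on the floor with none stacked. One express carton was knocked against its neighbour early on; I picked it up across its long side. No grip slipped.
- **Dial to run:** I then turned the dial to the green mark and let go. The pointer measured 23.1° against about 22–24° for the mark, which agrees to within about 1°.
- **Last checks:** The final top view shows the tray empty, the totes correctly filled, and the bystanders and the orange and purple look-alikes where they were. The arm is back at its start pose, touching nothing. No check failed; the tote and mark measurements differed by only a few millimetres and 1–2°.

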